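# Gauge a rack ear in the toggle-clamp check nest

### The arm

A 6-joint arm with a two-finger parallel gripper is mounted at the origin on the work surface. World frame = base frame: x ahead of the robot, y to its left, z up, the work surface at z = 0. Lengths are in m, angles in rad, forces in N, time in s.
With the tool pointing down it reaches from about 0.375 to 0.9 m from the base axis. Payload 3.1 kg.
Tool frame: the origin (TCP) lies at the very end of the fingers, on their centre line; the grasp point (between the pads) lies 19 mm behind it; z points along the fingers, y is the direction in which the jaws open and shut (so a half turn about z gives the same grasp; the last joint's range is limited). The gripper opens to 85 mm and grips with 20 to 120 N. Pads are 22 mm wide; open, the fingers measure 114 mm over their backs; the gripper's body (76 mm by 85 mm) begins 54 mm behind the grasp point. The pads swing forward as they close: fully open they stand 13 mm farther back than shut.
Start: joints at [1.01, 0.527, 1.433, -0, 1.181, -0.178], TCP at [0.233, 0.58, 0.231] pointing down, gripper open.
Joint ranges: [-3.08, 3.08], [-0.75, 2.2], [0.22, 2.44], [-1.43, 4.57], [0, 2.65], [-2.85, 2.85]. Speed limits (rad/s): [2.79, 2.79, 3.14, 3.14, 3.14, 3.14].

### API

Orientations are given as a unit quaternion [x, y, z, w].
In Python, from station import manip gives the robot as it stands. The module is installed in compiled form; this text tells all that it offers.
- The arm moves only by the tool send_rows, never from a script. Its argument "commands" is a list of rows, each an object with "delta_pos": the shift along the world's x, y, z in cm, a list of three; "yaw": the turn about the world's z in rad. A call has 1 to 10 rows; each row shifts and turns the pose as measured when the row begins; what a row does not reach is not made up. A row lasts 1/8 s, in which the tool goes at most 62.5 mm and 10.7 degrees, less where a joint would pass 70% of its speed; a pose out of reach is approached as far as the arm can. A call is refused whole if a number of a shift passes 6.25 or a number of a turn 0.188, either way. A call with a gripper value outside its range is refused whole. "grip" is the closure, from -1 (fully open) to 1 (shut), set as the call begins (left out, the last holds). The fingers move at their own pace and stop on an object; "force" is the grip in N (left out, the last holds). Time passes only in rows, so rows that do not move let the fingers close. It gives the time, the measured TCP pose, the force and the opening at its end, in the units of the state.
- manip.sense(): the state, without advancing time (a new reading comes with each control period).
- manip.snapshot(name): name is "scene" or "top" or "wrist"; returns the picture (400x640x3 uint8, blue, green, red); there is no depth.
- manip.get_calibration(name): a dict with "fx", "fy", "cx", "cy" (pixels), "world_to_cam" (4x4, takes a point from world to camera coordinates); the wrist camera has in their place "mount" (4x4, takes a point from camera to tool coordinates, whose origin is the TCP and whose axes are the flange's). Camera axes: x right, y down, z forward; pixel columns grow to the right and rows downward; lengths in m; the calibration is good to about 2 mm. A picture is of the moment at which its call begins: read the wrist's pose just before it. get_calibration takes no time and is no camera call.
- manip.sign_off(): hands the job in, once; it reports no verdict.
The state is a dict: "t": time; "q": joint angles; "qd": joint speeds; "tau": joint torques, N m; "tcp_pos": TCP position; "tool_rot": TCP orientation; "force": force on the tool from outside, world axes, zero at the start; "ft_torque": the same for the moment, N m; "finger_gap": opening from 0.0 (shut) to 1.0 (fully open).
Only numpy, scipy, OpenCV 4.12 (cv2) and the standard library are available. Lean on these libraries where they do the work, as an engineer would, in place of code of your own. Each camera call takes 0.05 s, during which the arm holds its last target. There are 200 camera calls.

### The job

Check the silver rack ear lying in the nest of the pulled-out rack drawer: swing the toggle clamp over centre so that its rubber pad rests on the ear, and with the ear clamped slide the gauge grip, under the edge of the shelf, along to its end stop beside the ear. Then swing the clamp back until it is fully open, leaving the gauge at its end stop, the ear in its nest and the loose things around the drawer where they are.

Things in the scene. Friction and masses are not known exactly. Their poses are not given: they have to be found in the camera images.
- drawer: Fixed grey steel rack drawer, 250 (x) x 400 (y) mm, rim 40 mm high; origin at the centre of its underside on the bench; x away from the robot, y to the left along the drawer. In it: toggle clamp (left), aluminium nest (middle), gauge track (rear right), and a shelf over its rear.
- shelf_edge (a point): Middle of the lower front edge of the grey shelf over the drawer's rear, 220 mm above the bench. The shelf runs 200 mm either way in y and 65 mm back in x, is 16 mm high, on two 18 mm posts at its rear ends. The gauge grip stands just under this edge, so only a tool tilted some 27 to 45 deg (fingers pointing down and away from the robot) reaches it
- rack_ear: Loose silver rack ear, an L of 4 mm plate lying flat, 44 (x) x 88 (y) mm, with an upright flange 28 mm high along its far (+x) edge; 0.1 kg; origin at the centre of its underside.
- nest (a point): Centre of the nest's floor, 40 mm above the bench, where the ear's origin belongs; fences 8 mm high around it with 2 mm clearance. Axes as the drawer's.
- clamp (a joint): Angle of the toggle clamp's arm (rad): about 0 with its pad down on the ear, 1.5 at the open stop. It turns about the drawer's x axis; growing values lift the arm from the right (-y) up and over to the left (+y). Past its balance point, near 1.0, its weight carries it on to either end. It moves with 1 to 3 N at the grip.
- clamp_hinge (a point): Point on the clamp's hinge axis, in the plane of its arm, 95 mm above the bench. Axes turn with the arm: the arm points along -y of this frame, hinge along x.
- clamp_grip (a point): Middle of the clamp's handle: black barrel, diameter 22, length 62 mm, parallel to the hinge, sticking out towards the robot (-x) from a 12 mm lever, free all round. 100 mm from the hinge axis, 65 deg above the arm's direction, 39 mm nearer the robot than the lever (barrel: 31 mm either way from here). Closed 186 mm above the bench; open about 145 mm, out to the left.
- clamp_pad: Rubber-tipped spindle, 18 mm diameter, at the arm's end, 105 mm from the hinge; origin at the centre of its lower face, which bears on the ear.
- gauge (a joint): Travel of the gauge slide (m): 0 at the right (-y) end, 0.090 at its end stop; grows along the drawer's +y. It drags with 1.5 N.
- gauge_grip (a point): Grip of the gauge slide: upright black block 30 (x) x 20 (y) mm, its top 15 mm above and foot 29 mm below this point, which is 83 mm above the bench; pinch it across its 20 mm (y). Carriage below: 30 x 44 mm. A steel blade reaches from it along +y, 33 mm nearer the robot than the grip, up to 64 mm above the bench.
- patch_plug: Loose brass patch plug lying on the bench right of the drawer, 75 mm long, 18 mm thick; bystander.
- blue_knob: Loose blue anodised knob, diameter 36, height 22 mm, on the bench right of the drawer; bystander.
- rack_foot: Loose spare black rack foot, diameter 38, height 16 mm, on the bench left of the drawer; bystander.
Things that resemble listed ones, but are neither listed nor needed, are in the scene too. There is more than one size of the rack_ear; the one meant has the size given above.

How it is judged:
On the way, in this order (a step that is already met when the one before it is completed fails the run):
1. the clamp's pad is down on the ear in its nest (value of joint clamp below 0.06 rad and contact force between clamp_pad and rack_ear above 0.3 N and distance between rack_ear and nest below 0.007 m and angle between rack_ear's own z axis and vertical below 0.06 rad), for 0.3 s.
2. the gauge is at its end stop while the clamp is still down on the ear (value of joint clamp below 0.06 rad and contact force between clamp_pad and rack_ear above 0.3 N and value of joint gauge above 0.085 m), for 0.3 s.
At the end, for the whole second after the job is handed in: The clamp stands open and still (above 1.38 rad of 1.5), the gauge is within 5 mm of its end stop (above 0.085 of 0.090), and the ear lies still and flat (tilt under 0.06 rad) in its nest, its origin within 7 mm of the nest's centre (value of joint clamp above 1.38 rad and velocity of joint clamp between -0.1 and 0.1 rad/s and value of joint gauge above 0.085 m and distance between rack_ear and nest below 0.007 m and angle between rack_ear's own z axis and vertical below 0.06 rad and linear speed of rack_ear below 0.02 m/s); the robot touches nothing.
It fails at once if the patch plug is shifted by more than 20 mm (distance of patch_plug from where it was at the start of the episode above 0.02 m).
It fails at once if the blue knob is shifted by more than 20 mm (distance of blue_knob from where it was at the start of the episode above 0.02 m).
It fails at once if the rack foot is shifted by more than 20 mm (distance of rack_foot from where it was at the start of the episode above 0.02 m).
It also fails if it takes over 66 s, if anything falls off the work surface, if the arm or the gripper's body presses on something with over 40 N, if the wrist force passes 120 N, or if a joint passes its speed limit or range.

## Working session

There is one attempt and no reset: what is moved stays moved. The work goes in short steps, Python scripts to look and compute and a tool call to move; the robot and the scene stay as the last step left them, time stands still between calls to the robot, and variables do not carry over. Pictures are saved under pics/ and viewed, about 8 in all and at most 12, crops included, and the job is handed in when it is done.

Besides the shell and the picture viewer there is one more tool, called after ">>>" as name(argument=value, ...) on one line, values as JSON. send_rows: Moves the arm, as the interface text tells. Its arguments: {"type":"object","properties":{"commands":{"type":"array","items":{"type":"object","properties":{"delta_pos":{"type":"array","items":{"type":"number"}},"yaw":{"type":"number"}}}},"grip":{"type":"number"},"force":{"type":"number"}},"required":["commands"]}

```bash
mkdir -p pics; python3 - <<'E'
from station import manip
import cv2,numpy as np
s=manip.sense();print(s)
for n in("scene","top"):
    cv2.imwrite(f"pics/{n}0.png",manip.snapshot(n));c=manip.get_calibration(n);print(n,c)
print(manip.get_calibration("wrist"))
E
```

```text
{'t': 0.0, 'q': array([ 1.01049372e+00,  5.28476328e-01,  1.43390105e+00,  4.27679823e-08,
        1.18141738e+00, -1.78505150e-01]), 'qd': array([-0.00177024, -0.00099911, -0.00134094, -0.00062762, -0.00010903,
       -0.00111451]), 'tau': array([-5.27598513e-04, -4.42334890e+01, -1.78030103e+01, -2.40239997e-04,
        8.24905612e-03,  1.62962567e-05]), 'tcp_pos': array([0.23245446, 0.57938692, 0.23032779]), 'tool_rot': array([ 1.89741267e-01,  9.81833509e-01, -1.02676738e-03, -3.97562452e-04]), 'force': array([0.01122921, 0.04980099, 0.10251306]), 'ft_torque': array([-0.02129861,  0.0029251 ,  0.01999275]), 'finger_gap': 1.002239482500788}
scene {'fx': 449.0840201296862, 'fy': 449.0840201296862, 'cx': 318.99952236348236, 'cy': 201.0776088636695, 'world_to_cam': array([[-9.99398381e-01,  3.46714412e-02,  8.75450412e-04,
         6.02996155e-01],
       [ 2.95909695e-02,  8.65577092e-01, -4.99900663e-01,
        -8.38324321e-03],
       [-1.80900463e-02, -4.99574008e-01, -8.66082306e-01,
         1.15360850e+00],
       [ 0.00000000e+00,  0.00000000e+00,  0.00000000e+00,
         1.00000000e+00]])}
top {'fx': 452.7722088540104, 'fy': 452.7722088540104, 'cx': 320.4468357509595, 'cy': 195.3389126851649, 'world_to_cam': array([[ 0.00574007, -0.99980084, -0.01911391,  0.07686415],
       [-0.98185992, -0.0020124 , -0.18959707,  0.6049975 ],
       [ 0.18952085,  0.01985548, -0.98167592,  1.04798714],
       [ 0.        ,  0.        ,  0.        ,  1.        ]])}
{'fx': 354.7898922204814, 'fy': 354.7898922204814, 'cx': 319.4808283131541, 'cy': 199.98138388560878, 'mount': array([[-1.44976979e-03, -9.48763652e-01, -3.15983275e-01,
         8.06200697e-02],
       [ 9.99998089e-01, -9.60948580e-04, -1.70279244e-03,
         1.80074425e-04],
       [ 1.31190389e-03, -3.15985140e-01,  9.48763232e-01,
        -1.42646474e-01],
       [ 0.00000000e+00,  0.00000000e+00,  0.00000000e+00,
         1.00000000e+00]])}
```

View pics/scene0.png

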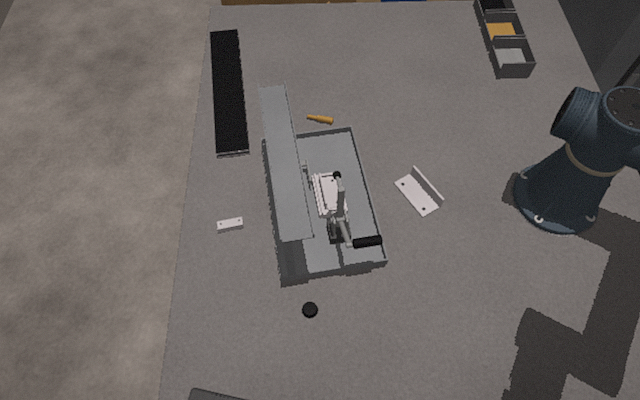

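View pics/top0.png

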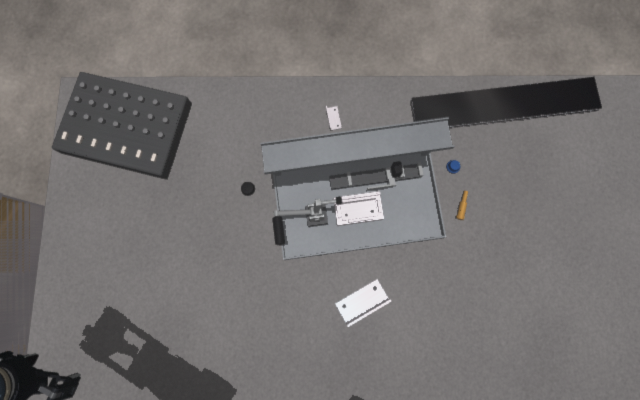

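Scene view: robot at right, drawer in the middle at about (320,200), open clamp with its black handle at (367,241). Top view: drawer corners near (285,259) and (443,237), shelf front edge (264,172)–(452,147), gauge grip (397,170), handle (279,231), ear (359,208). I'll enlarge it next.

```bash
python3 - <<'E'
import cv2
a=cv2.imread("pics/top0.png")[110:270,255:475]
cv2.imwrite("pics/c1.png",cv2.resize(a,None,fx=3.6,fy=3.6,interpolation=cv2.INTER_CUBIC))
E
```

```text
(no output)
```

View pics/c1.png

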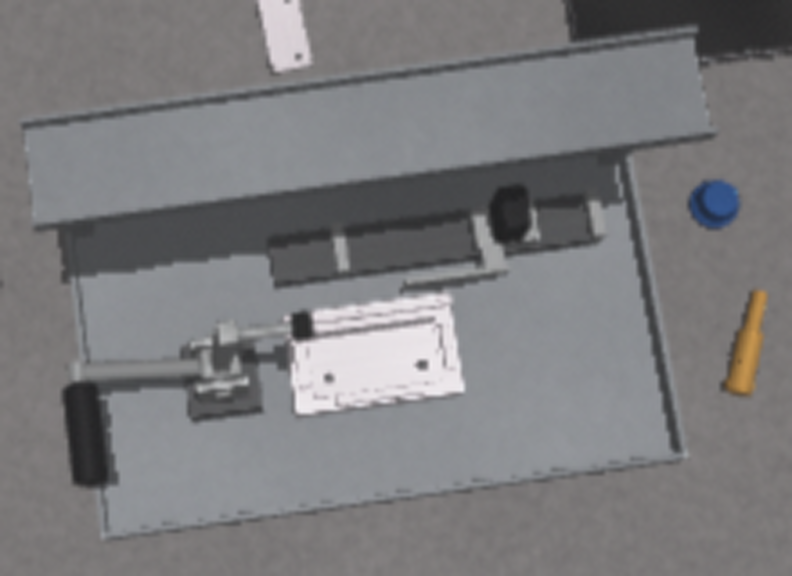

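The crop shows: rim front corners (104,537) and (686,457), shelf lower front edge (36,228)–(715,135), handle barrel (86,384)–(90,484), grip top around (510,205), ear holes (329,378) and (422,366).

```bash
cat > h.py <<'E'
import numpy as np
from station import manip
def ray(name,u,v,z):
    c=manip.get_calibration(name);M=c["world_to_cam"];R=M[:3,:3];o=-R.T@M[:3,3]
    d=R.T@np.array([(u-c["cx"])/c["fx"],(v-c["cy"])/c["fy"],1]);return o+d*(z-o[2])/d[2]
def proj(name,p):
    c=manip.get_calibration(name);M=c["world_to_cam"];q=M[:3,:3]@p+M[:3,3]
    return np.array([c["fx"]*q[0]/q[2]+c["cx"],c["fy"]*q[1]/q[2]+c["cy"]])
E
python3 - <<'E'
from h import *
def t(u,v,z): return ray("top",254.6+u/3.6,109.6+v/3.6,z)
for n,u,v,z in [("rimFL",104,537,.04),("rimFR",686,457,.04),("shL",36,228,.22),("shR",715,135,.22),("hA",86,384,.15),("hB",90,484,.15),("gripT",510,205,.098),("ear1",329,378,.044),("ear2",422,366,.044),("nestFL",296,414,.048),("nestFR",465,392,.048),("carrFront",492,272,.05),("blade tip",403,287,.064),("blade R",505,270,.064),("endstop",341,268,.05)]:
    print(n,t(u,v,z).round(4))
L,R=t(104,537,.04),t(686,457,.04); a=np.arctan2(*(L-R)[[0,1]]);print("len",np.linalg.norm(L-R),"yaw",-a)
L,R=t(36,228,.22),t(715,135,.22); print("len",np.linalg.norm(L-R),"yaw",-np.arctan2(*(L-R)[[0,1]]))
E
```

```text
rimFL [0.4515 0.1683 0.04  ]
rimFR [ 0.5069 -0.2241  0.04  ]
shL [0.6214 0.1939 0.22  ]
shR [ 0.6779 -0.2039  0.22  ]
hA [0.5395 0.1704 0.15  ]
hB [0.4779 0.1665 0.15  ]
gripT [ 0.6672 -0.1014  0.098 ]
ear1 [0.5595 0.0166 0.044 ]
ear2 [ 0.568  -0.0468  0.044 ]
nestFL [0.5342 0.0391 0.048 ]
nestFR [ 0.5496 -0.0752  0.048 ]
carrFront [ 0.6323 -0.0952  0.05  ]
blade tip [ 0.6188 -0.033   0.064 ]
blade R [ 0.6307 -0.102   0.064 ]
endstop [0.6349 0.0082 0.05  ]
len 0.39632061535911206 yaw 0.14029710140787546
len 0.4018300456326395 yaw 0.14116543794450678
```

>>> send_rows(commands=[{"delta_pos": [2.73,-4.11,0],"yaw": 0.052},{"delta_pos": [2.73,-4.11,0],"yaw": 0.052},{"delta_pos": [2.73,-4.11,0],"yaw": 0.052},{"delta_pos": [2.73,-4.11,0],"yaw": 0.052},{"delta_pos": [2.73,-4.11,0],"yaw": 0.052},{"delta_pos": [2.73,-4.11,0],"yaw": 0.052},{"delta_pos": [2.73,-4.11,0],"yaw": 0.052},{"delta_pos": [2.73,-4.11,0],"yaw": 0.052},{"delta_pos": [2.73,-4.11,0],"yaw": 0.052},{"delta_pos": [2.73,-4.11,0],"yaw": 0.052}], grip=-1, force=20)

```text
t: 1.35
tcp_pos: [0.5084, 0.1572, 0.2268]
tool_rot: [-0.082, 0.997, -0.002, -0.002]
force: [0.7, 0.3, -0.1]
finger_gap: 1.0
```

>>> send_rows(commands=[{"delta_pos": [-0.3,1.1,0],"yaw": -0.025},{"delta_pos": [0,0,0],"yaw": 0}])

```text
t: 1.6
tcp_pos: [0.5077, 0.1642, 0.2261]
tool_rot: [-0.066, 0.998, -0.002, -0.002]
force: [-0.7, 0.4, 0.0]
finger_gap: 1.0
```

```bash
python3 - <<'E'
from h import *
import cv2
s=manip.sense();print(s["tcp_pos"],s["tool_rot"],s["q"])
cv2.imwrite("pics/w1.png",manip.snapshot("wrist"))
from scipy.spatial.transform import Rotation as Ro
c=manip.get_calibration("wrist");T=np.eye(4);T[:3,:3]=Ro.from_quat(s["tool_rot"]).as_matrix();T[:3,3]=s["tcp_pos"]
M=np.linalg.inv(T@c["mount"])
for p in [(.5087,.168,.145),(.478,.1665,.145),(.5395,.170,.145),(.5637,-.015,.044)]:
    q=M[:3,:3]@np.array(p)+M[:3,3];print(p,c["fx"]*q[0]/q[2]+c["cx"],c["fy"]*q[1]/q[2]+c["cy"])
E
```

```text
[0.5077246  0.16424891 0.22605874] [-0.06565214  0.9978378  -0.00225555 -0.00210444] [ 0.10580133  0.41374495  1.6636787  -0.00495002  1.06856055 -1.59400201]
(0.5087, 0.168, 0.145) 326.10355362306206 211.41723054534052
(0.478, 0.1665, 0.145) 330.24447132870716 166.7358372462386
(0.5395, 0.17, 0.145) 322.97217738447955 252.87103609840767
(0.5637, -0.015, 0.044) 130.58208740134495 205.36410095383192
```

View pics/w1.png

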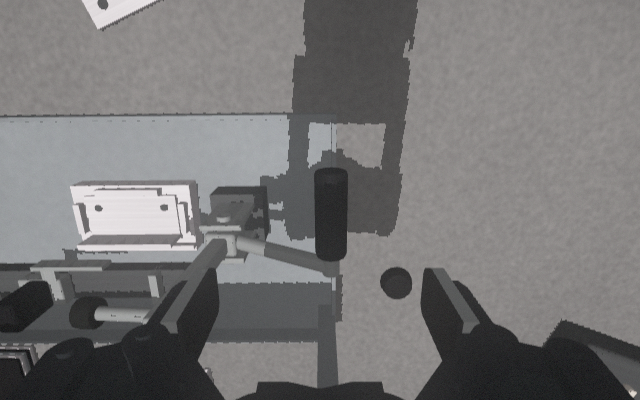

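Wrist view: the barrel stretches from (331,168) to (331,260), within about 3 mm of my estimate. The clamp is open and the ear is in its nest at left. Next I go down and grip.

>>> send_rows(commands=[{"delta_pos": [-0.1,0.3,-3.5],"yaw": 0},{"delta_pos": [-0.1,0.2,-3.5],"yaw": 0},{"delta_pos": [0,0.1,-2.5],"yaw": 0},{"delta_pos": [0,0,-0.5],"yaw": 0},{"delta_pos": [0,0,0],"yaw": 0}])

```text
t: 2.28
tcp_pos: [0.506, 0.172, 0.1249]
tool_rot: [-0.07, 0.998, -0.003, 0.0]
force: [-0.2, 0.7, 0.5]
finger_gap: 0.999
```

>>> send_rows(commands=[{"delta_pos": [0,0,0],"yaw": 0},{"delta_pos": [0,0,0],"yaw": 0},{"delta_pos": [0,0,0],"yaw": 0},{"delta_pos": [0,0,0],"yaw": 0},{"delta_pos": [0,0,0],"yaw": 0},{"delta_pos": [0,0,0],"yaw": 0}], grip=1, force=25)

```text
t: 3.02
tcp_pos: [0.508, 0.1713, 0.128]
tool_rot: [-0.07, 0.998, -0.004, 0.003]
force: [0.0, -0.4, -0.5]
finger_gap: 0.244
```

>>> send_rows(commands=[{"delta_pos": [0.14,-0.97,1.44],"yaw": 0},{"delta_pos": [0.17,-1.2,1.26],"yaw": 0},{"delta_pos": [0.2,-1.4,1.02],"yaw": 0},{"delta_pos": [0.22,-1.55,0.77],"yaw": 0},{"delta_pos": [0,0,0],"yaw": 0}])

```text
t: 3.65
tcp_pos: [0.514, 0.1285, 0.1756]
tool_rot: [-0.067, 0.998, 0.007, 0.003]
force: [1.8, -3.3, -7.6]
finger_gap: 0.244
```

>>> send_rows(commands=[{"delta_pos": [0.2,-1.3,0],"yaw": 0},{"delta_pos": [0.2,-1.5,0.2],"yaw": 0},{"delta_pos": [0.23,-1.65,0],"yaw": 0},{"delta_pos": [0.24,-1.7,-0.2],"yaw": 0},{"delta_pos": [0,0,0],"yaw": 0}])

```text
t: 4.28
tcp_pos: [0.5217, 0.0759, 0.1821]
tool_rot: [-0.065, 0.998, 0.016, 0.005]
force: [1.4, -0.6, -3.1]
finger_gap: 0.245
```

>>> send_rows(commands=[{"delta_pos": [0.21,-1.5,-0.5],"yaw": 0},{"delta_pos": [0.2,-1.4,-0.6],"yaw": 0},{"delta_pos": [0.05,-0.4,-0.4],"yaw": 0},{"delta_pos": [0,0,0],"yaw": 0}])

```text
t: 4.78
tcp_pos: [0.5265, 0.0424, 0.1692]
tool_rot: [-0.066, 0.998, 0.016, 0.006]
force: [-0.4, 2.8, 0.9]
finger_gap: 0.246
```

>>> send_rows(commands=[{"delta_pos": [0,-0.3,-0.2],"yaw": 0},{"delta_pos": [0,0,0],"yaw": 0}])

```text
t: 5.03
tcp_pos: [0.5267, 0.0409, 0.1682]
tool_rot: [-0.066, 0.998, 0.017, 0.006]
force: [-1.6, 1.0, 4.4]
finger_gap: 0.245
```

>>> send_rows(commands=[{"delta_pos": [0,0,0],"yaw": 0},{"delta_pos": [0,0,0],"yaw": 0},{"delta_pos": [0,0,0],"yaw": 0},{"delta_pos": [0,0,0],"yaw": 0},{"delta_pos": [0,0,2],"yaw": 0},{"delta_pos": [0,0,5],"yaw": 0},{"delta_pos": [0,0,5],"yaw": 0},{"delta_pos": [0,0,0],"yaw": 0}], grip=-1)

```text
t: 6.02
tcp_pos: [0.5259, 0.0399, 0.2888]
tool_rot: [-0.066, 0.998, 0.016, 0.004]
force: [0.4, -0.3, 0.1]
finger_gap: 0.998
```

```bash
python3 - <<'E'
from h import *
import cv2
cv2.imwrite("pics/w2.png",manip.snapshot("wrist")); s=manip.sense();print(s["t"],s["tcp_pos"],s["tool_rot"],s["q"])
E
```

```text
6.075 [0.52425808 0.04009312 0.28658419] [-0.06625619  0.99766255  0.01665027  0.00152663] [-0.15556388  0.32718481  1.61319629  0.03549716  1.2057733  -1.87173654]
```

View pics/w2.png

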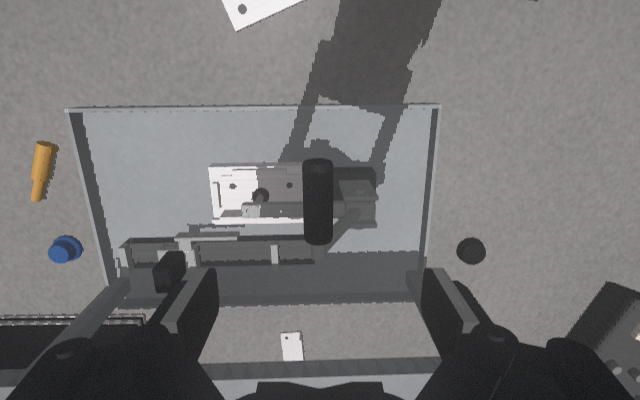

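The clamp is closed: its handle is upright at (318,200) and the arm and pad lie over the ear at (260,200). Rows can't tilt the tool. So I'll turn the open jaws along the drawer's x and push the gauge grip with the front finger, which stands out beyond the gripper body.

>>> send_rows(commands=[{"delta_pos": [0.25,-0.77,0],"yaw": -0.18},{"delta_pos": [0.25,-0.77,0],"yaw": -0.18},{"delta_pos": [0.25,-0.77,0],"yaw": -0.18},{"delta_pos": [0.25,-0.77,0],"yaw": -0.18},{"delta_pos": [0.25,-0.77,0],"yaw": -0.18},{"delta_pos": [0.25,-0.77,0],"yaw": -0.18},{"delta_pos": [0.25,-0.77,0],"yaw": -0.18},{"delta_pos": [0.25,-0.77,0],"yaw": -0.18},{"delta_pos": [0.25,-0.77,0],"yaw": -0.18},{"delta_pos": [0.25,-0.77,0],"yaw": -0.18}])

```text
t: 7.32
tcp_pos: [0.5378, -0.037, 0.2671]
tool_rot: [0.76, 0.649, 0.011, -0.003]
force: [0.3, -0.3, -0.1]
finger_gap: 0.999
```

>>> send_rows(commands=[{"delta_pos": [0.25,-0.77,0],"yaw": -0.18},{"delta_pos": [0.25,-0.77,0],"yaw": -0.18},{"delta_pos": [0.25,-0.77,0],"yaw": -0.18},{"delta_pos": [0.25,-0.77,0],"yaw": -0.18},{"delta_pos": [0.25,-0.77,0],"yaw": -0.18},{"delta_pos": [0.25,-0.77,0],"yaw": -0.18},{"delta_pos": [0.25,-0.77,0],"yaw": -0.18},{"delta_pos": [0.25,-0.77,0],"yaw": -0.18},{"delta_pos": [0.25,-0.77,0],"yaw": -0.18},{"delta_pos": [0.25,-0.77,0],"yaw": -0.18}])

```text
t: 8.57
tcp_pos: [0.5507, -0.113, 0.2453]
tool_rot: [0.975, -0.223, -0.002, -0.009]
force: [-0.3, -0.3, -0.0]
finger_gap: 1.0
```

```bash
cat >> h.py <<'E'
from scipy.spatial.transform import Rotation as Ro
C=np.array([.603,-.0105]);A=.14
def st():
    s=manip.sense();R=Ro.from_quat(s["tool_rot"]).as_matrix();d=s["tcp_pos"][:2]-C
    print("t",s["t"],"tcp",s["tcp_pos"].round(4),"jaw",np.arctan2(R[1,1],R[0,1]).round(3),"axis",R[:,2].round(3),"drawer",np.round([np.cos(A)*d[0]+np.sin(A)*d[1],-np.sin(A)*d[0]+np.cos(A)*d[1]],4),"q",s["q"].round(3),"F",s["force"].round(1))
E
python3 -c "
from h import *
st()"
```

```text
t 8.575 tcp [ 0.5507 -0.113   0.2453] jaw -2.02 axis [-0.     0.018 -1.   ] drawer [-0.0661 -0.0942] q [-0.41   0.428  1.573  0.018  1.148  1.603] F [-0.3 -0.3 -0. ]
```

>>> send_rows(commands=[{"delta_pos": [0.55,-0.77,0.3],"yaw": -0.155},{"delta_pos": [0.55,-0.77,0.3],"yaw": -0.155},{"delta_pos": [0.55,-0.77,0.2],"yaw": -0.155},{"delta_pos": [0.55,-0.77,0.2],"yaw": -0.155},{"delta_pos": [0.55,-0.77,0.2],"yaw": -0.155},{"delta_pos": [0.55,-0.77,0.2],"yaw": -0.15},{"delta_pos": [0,0,0],"yaw": 0}])

```text
t: 9.45
tcp_pos: [0.5761, -0.158, 0.2439]
tool_rot: [0.763, -0.646, -0.012, -0.01]
force: [-0.9, -0.6, 0.3]
finger_gap: 1.0
```

```bash
python3 -c "
from h import *
st()"
```

```text
t 9.45 tcp [ 0.5761 -0.158   0.2439] jaw -2.977 axis [-0.006  0.031 -0.999] drawer [-0.0472 -0.1423] q [-0.467  0.482  1.479  0.027  1.2    2.5  ] F [-0.9 -0.6  0.3]
```

>>> send_rows(commands=[{"delta_pos": [0,0,-4],"yaw": 0},{"delta_pos": [0,0,-4],"yaw": 0},{"delta_pos": [0,0,-4],"yaw": 0},{"delta_pos": [0,0,-3],"yaw": 0},{"delta_pos": [0,0,-1],"yaw": 0},{"delta_pos": [0,0,0],"yaw": 0}])

```text
t: 10.2
tcp_pos: [0.5711, -0.1543, 0.0749]
tool_rot: [0.768, -0.64, -0.017, -0.009]
force: [0.1, -0.2, -0.3]
finger_gap: 0.999
```

```bash
python3 - <<'E'
from h import *
import cv2
st()
a=manip.snapshot("scene");b=manip.snapshot("top")
f=lambda i:cv2.resize(i,None,fx=3,fy=3,interpolation=cv2.INTER_CUBIC)
cv2.imwrite("pics/p3.png",np.hstack([f(a[90:280,240:370]),f(b[100:290,320:450])]))
E
```

```text
t 10.2 tcp [ 0.5711 -0.1543  0.0749] jaw -2.961 axis [-0.016  0.036 -0.999] drawer [-0.0517 -0.1379] q [-0.465  0.704  1.62   0.033  0.848  2.473] F [ 0.1 -0.2 -0.3]
```

View pics/p3.png

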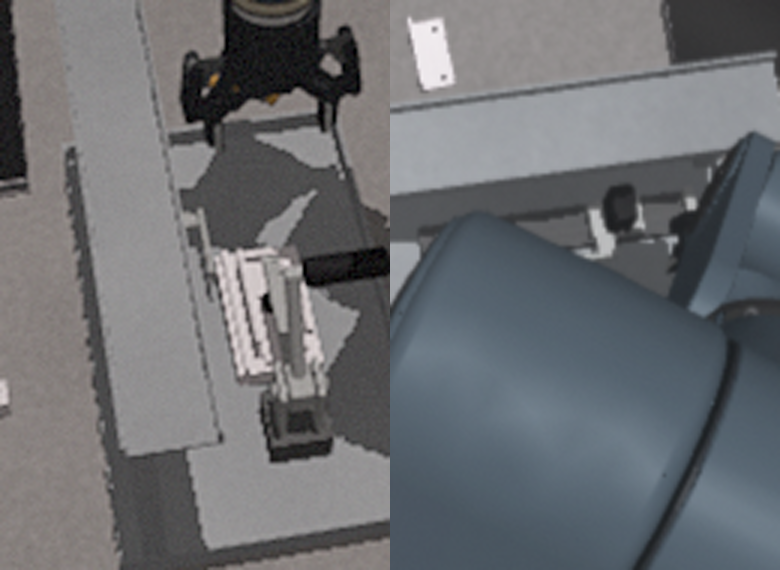

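Left: the open fingers hang in front of the shelf edge, with the front one at (213,130) and the knuckles above it. Right: the finger is about 30 mm right of the grip, which is at (620,208). Next I move forward along the drawer's x.

>>> send_rows(commands=[{"delta_pos": [1.3,0.1,-0.2],"yaw": 0},{"delta_pos": [1.3,0.1,-0.2],"yaw": 0},{"delta_pos": [1.1,0.1,-0.2],"yaw": 0},{"delta_pos": [0.8,0.1,0],"yaw": 0},{"delta_pos": [0,0,0],"yaw": 0}])

```text
t: 10.92
tcp_pos: [0.6237, -0.1515, 0.0736]
tool_rot: [0.768, -0.64, -0.012, -0.01]
force: [0.6, 0.1, -0.7]
finger_gap: 1.002
```

```bash
python3 - <<'E'
from h import *
st()
E
```

```text
t 10.925 tcp [ 0.6237 -0.1515  0.0736] jaw -2.961 axis [-0.005  0.031 -1.   ] drawer [ 0.0009 -0.1425] q [-0.424  0.751  1.495  0.033  0.913  2.516] F [ 0.6  0.1 -0.7]
```

>>> send_rows(commands=[{"delta_pos": [-0.3,0.7,-0.3],"yaw": 0},{"delta_pos": [-0.3,1,-0.2],"yaw": 0},{"delta_pos": [-0.14,1,0],"yaw": 0},{"delta_pos": [-0.14,1,0],"yaw": 0},{"delta_pos": [0,0,0],"yaw": 0}])

```text
t: 11.55
tcp_pos: [0.6132, -0.1117, 0.0681]
tool_rot: [0.768, -0.64, -0.012, -0.01]
force: [-0.3, 0.7, 0.9]
finger_gap: 1.002
```

```bash
python3 - <<'E'
from h import *
import cv2
st()
a=manip.snapshot("scene");b=manip.snapshot("top")
f=lambda i:cv2.resize(i,None,fx=3,fy=3,interpolation=cv2.INTER_CUBIC)
cv2.imwrite("pics/p4.png",np.hstack([f(a[90:280,240:370]),f(b[100:290,320:450])]))
E
```

```text
t 11.55 tcp [ 0.6132 -0.1117  0.0681] jaw -2.961 axis [-0.006  0.031 -1.   ] drawer [-0.004  -0.1017] q [-0.372  0.741  1.548  0.035  0.87   2.566] F [-0.3  0.7  0.9]
```

View pics/p4.png

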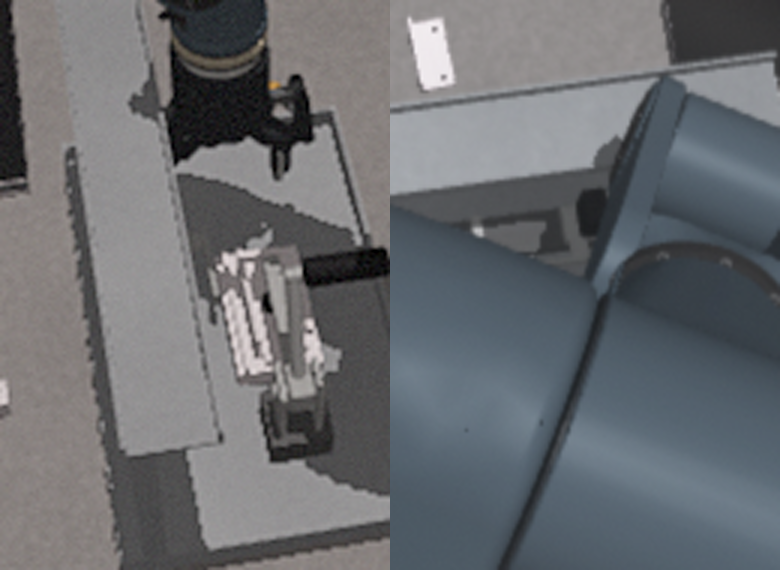

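The grip has moved from (620,208) to about (590,215), so the finger is pushing it. I carry on along +y.

>>> send_rows(commands=[{"delta_pos": [-0.12,1,0],"yaw": 0},{"delta_pos": [-0.12,1,0],"yaw": 0},{"delta_pos": [-0.12,1,0],"yaw": 0},{"delta_pos": [-0.12,1,0],"yaw": 0},{"delta_pos": [0,0,0],"yaw": 0}])

```text
t: 12.28
tcp_pos: [0.6086, -0.0767, 0.0683]
tool_rot: [0.768, -0.641, -0.008, -0.006]
force: [-0.2, -1.4, -0.1]
finger_gap: 1.0
```

```bash
python3 -c "
from h import *
st()"
```

```text
t 12.275 tcp [ 0.6086 -0.0767  0.0683] jaw -2.961 axis [-0.004  0.019 -1.   ] drawer [-0.0037 -0.0663] q [-0.316  0.729  1.578  0.023  0.844  2.631] F [-0.2 -1.4 -0.1]
```

>>> send_rows(commands=[{"delta_pos": [-0.14,1,0],"yaw": 0},{"delta_pos": [-0.14,1,0],"yaw": 0},{"delta_pos": [-0.14,1,0],"yaw": 0},{"delta_pos": [0,0.4,0],"yaw": 0},{"delta_pos": [0,0,0],"yaw": 0}])

```text
t: 12.9
tcp_pos: [0.6085, -0.0781, 0.0688]
tool_rot: [0.765, -0.644, 0.013, 0.011]
force: [0.4, 0.7, 0.7]
finger_gap: 1.002
```

```bash
python3 -c "
from h import *
st()"
```

```text
t 12.9 tcp [ 0.6085 -0.0781  0.0688] jaw -2.97 axis [ 0.006 -0.033 -0.999] drawer [-0.0039 -0.0677] q [-0.295  0.724  1.591 -0.041  0.812  2.703] F [0.4 0.7 0.7]
```

>>> send_rows(commands=[{"delta_pos": [0,0,0],"yaw": 0.06},{"delta_pos": [0,0,0],"yaw": 0.05},{"delta_pos": [-0.14,1,0],"yaw": 0},{"delta_pos": [0,0,0],"yaw": 0}])

```text
t: 13.4
tcp_pos: [0.6113, -0.0837, 0.0691]
tool_rot: [0.8, -0.6, 0.024, 0.017]
force: [0.3, 0.8, -0.4]
finger_gap: 1.0
```

```bash
python3 -c "
from h import *
st()"
```

```text
t 13.4 tcp [ 0.6113 -0.0837  0.0691] jaw -2.858 axis [ 0.018 -0.057 -0.998] drawer [-0.002  -0.0736] q [-0.293  0.723  1.594 -0.069  0.792  2.613] F [ 0.3  0.8 -0.4]
```

```bash
python3 - <<'E'
from h import *
import cv2
st();s=manip.sense();print(s["tau"].round(2),s["ft_torque"].round(2))
a=manip.snapshot("scene");b=manip.snapshot("wrist")
cv2.imwrite("pics/p5.png",np.vstack([cv2.resize(a[60:300,240:500],(520,480))[:, :],])) if 0 else 0
A1=cv2.resize(a[70:270,235:435],(560,560),interpolation=cv2.INTER_CUBIC)
B1=cv2.resize(b[60:400,:],(240,128))
cv2.imwrite("pics/p5.png",np.hstack([A1,np.vstack([B1,np.zeros((432,240,3),np.uint8)])]))
E
```

```text
t 13.4 tcp [ 0.6113 -0.0837  0.0691] jaw -2.858 axis [ 0.018 -0.057 -0.998] drawer [-0.002  -0.0736] q [-0.293  0.723  1.594 -0.069  0.792  2.613] F [ 0.3  0.8 -0.4]
[ -0.81 -46.7  -12.3   -0.39  -0.24   0.07] [0.03 0.   0.01]
```

View pics/p5.png

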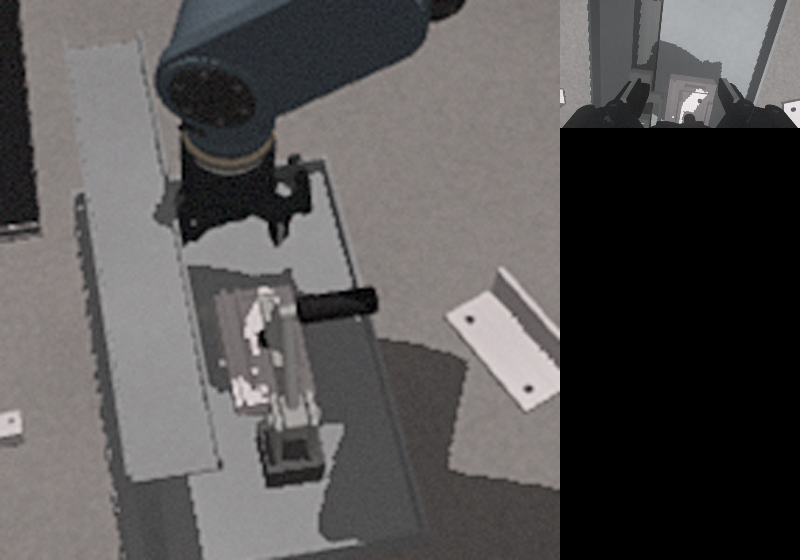

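No contact visible: the handle is well clear and the forces are near zero. It may be a joint-6 range margin, so I test with a small step.

>>> send_rows(commands=[{"delta_pos": [0,1,0],"yaw": 0}])

```text
t: 13.62
tcp_pos: [0.6117, -0.0815, 0.0697]
tool_rot: [0.8, -0.599, 0.029, 0.023]
force: [-7.5, -50.5, -4.4]
finger_gap: 0.997
```

```bash
python3 -c "
from h import *
st();print(manip.sense()['tau'].round(2))"
```

```text
t 13.625 tcp [ 0.6117 -0.0815  0.0697] jaw -2.856 axis [ 0.019 -0.071 -0.997] drawer [-0.0012 -0.0715] q [-0.283  0.723  1.594 -0.088  0.789  2.635] F [ -7.5 -50.5  -4.4]
[ 32.28 -48.12  -8.67   8.47   0.66  -2.07]
```

>>> send_rows(commands=[{"delta_pos": [0,0,0],"yaw": 0}])

```text
t: 13.75
tcp_pos: [0.6114, -0.0838, 0.0696]
tool_rot: [0.799, -0.6, 0.029, 0.024]
force: [0.2, 0.4, -0.8]
finger_gap: 0.999
```

```bash
python3 -c "
from h import *
st();print(manip.sense()['tau'].round(2))"
```

```text
t 13.75 tcp [ 0.6114 -0.0838  0.0696] jaw -2.858 axis [ 0.018 -0.073 -0.997] drawer [-0.0019 -0.0738] q [-0.285  0.723  1.594 -0.092  0.789  2.636] F [ 0.2  0.4 -0.8]
[ -0.1  -46.86 -12.12  -0.31  -0.18   0.05]
```

It was contact: the push gave −50 N in y, and it relaxes when the arm holds. I'll look closely before pushing again.

```bash
python3 - <<'E'
from h import *
import cv2
b=manip.snapshot("wrist");t=manip.snapshot("top")
B1=cv2.resize(b[130:400,80:560],(800,450),interpolation=cv2.INTER_CUBIC)
T1=cv2.resize(t[130:205,300:500],(400,150),interpolation=cv2.INTER_CUBIC)
w2=cv2.imread("pics/w2.png")[225:300,100:300]
cv2.imwrite("pics/p6.png",np.vstack([B1,np.hstack([T1,cv2.resize(w2,(400,150),interpolation=cv2.INTER_CUBIC)])]))
E
```

```text
(no output)
```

View pics/p6.png

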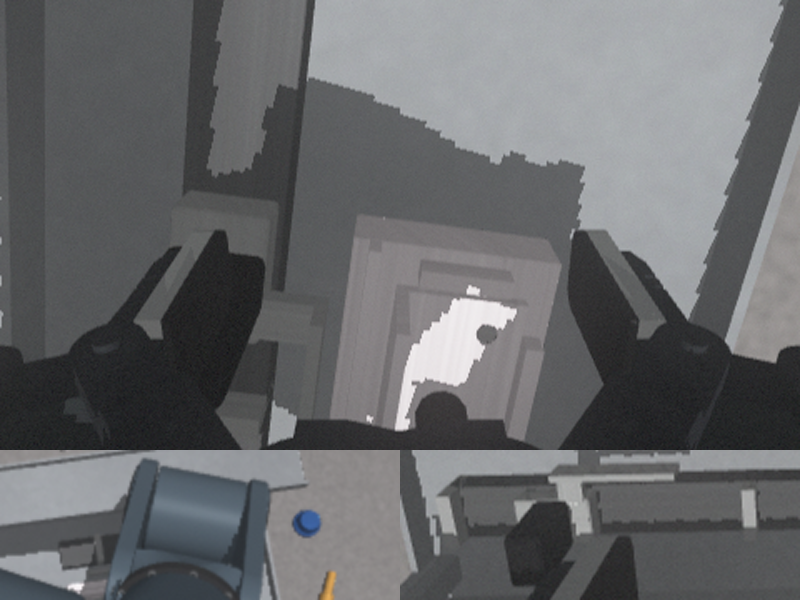

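```bash
cat >> h.py <<'E'
def wray(u,v,z,pos,quat):
    c=manip.get_calibration("wrist");T=np.eye(4);T[:3,:3]=Ro.from_quat(quat).as_matrix();T[:3,3]=pos
    W=T@c["mount"];o=W[:3,3];d=W[:3,:3]@np.array([(u-c["cx"])/c["fx"],(v-c["cy"])/c["fy"],1])
    return o,d
def dr(p):
    d=p[:2]-C;return np.round([np.cos(A)*d[0]+np.sin(A)*d[1],-np.sin(A)*d[0]+np.cos(A)*d[1]],4)
E
python3 - <<'E'
from h import *
s=manip.sense();P,Q=s["tcp_pos"],s["tool_rot"]
def at(u,v,z):
    o,d=wray(80+u*.6,130+v*.6,z,P,Q);return dr(o+d*(z-o[2])/d[2])
for n,u,v,z in [("carr back L",172,208,.054),("carr back R",278,203,.054),("carr top edge L",190,190,.054),("bridge -y edge near",325,300,.054),("nest FR",558,262,.048),("nest far",358,215,.048),("earhole",486,334,.044)]: print(n,at(u,v,z))
for z in (.1,.11,.12,.13,.14,.15): print("knob",z,at(440,392,z))
P2,Q2=np.array([.52425808,.04009312,.28658419]),np.array([-.06625619,.99766255,.01665027,.00152663])
def at2(u,v,z):
    o,d=wray(100+u/2,225+v/2,z,P2,Q2);return dr(o+d*(z-o[2])/d[2])
for n,u,v,z in [("rt stop",443,510,.054),("carrL",520,505,.054),("carrR",590,505,.054),("left stop",748,510,.054),("grip",540,520,.098)]: print(n,at2(u-400,v-450,z))
E
```

```text
carr back L [ 0.0658 -0.0648]
carr back R [ 0.0348 -0.0708]
carr top edge L [ 0.0608 -0.0712]
bridge -y edge near [ 0.0174 -0.0408]
nest FR [-0.0537 -0.0608]
nest far [ 0.0109 -0.0677]
earhole [-0.0368 -0.0295]
knob 0.1 [-0.014  -0.0493]
knob 0.11 [-0.012  -0.0572]
knob 0.12 [-0.0101 -0.0651]
knob 0.13 [-0.0081 -0.073 ]
knob 0.14 [-0.0061 -0.0809]
knob 0.15 [-0.0041 -0.0888]
rt stop [ 0.0358 -0.1609]
carrL [ 0.0338 -0.1167]
carrR [ 0.0348 -0.0768]
left stop [0.0404 0.0141]
grip [ 0.0206 -0.0876]
```

>>> send_rows(commands=[{"delta_pos": [0,0.4,0],"yaw": 0}])

```text
t: 13.98
tcp_pos: [0.6115, -0.0826, 0.0698]
tool_rot: [0.8, -0.599, 0.031, 0.026]
force: [-2.1, -24.2, -3.2]
finger_gap: 1.0
```

```bash
python3 - <<'E'
from h import *
st();s=manip.sense();F,M=s["force"],s["ft_torque"];print(F,M)
r=np.cross(F,M)/(F@F);print("closest pt of line rel. ref",r)
R=Ro.from_quat(s["tool_rot"]).as_matrix();print("tool frame r",R.T@r,"F",R.T@F)
E
```

```text
t 13.975 tcp [ 0.6115 -0.0826  0.0698] jaw -2.857 axis [ 0.018 -0.079 -0.997] drawer [-0.0016 -0.0726] q [-0.281  0.723  1.595 -0.1    0.788  2.645] F [ -2.1 -24.2  -3.2]
[ -2.07426182 -24.21708109  -3.24267982] [-3.41568343  0.55970303 -0.98381181]
closest pt of line rel. ref [ 0.04264202  0.01502664 -0.13949943]
tool frame r [-0.01366109 -0.04585816  0.13861687] F [22.31784294  8.7827568   5.10505833]
```

The line of action goes through the front finger at the height of the grip block, so the gauge itself is held fast. I retreat and look at the track unobstructed.

>>> send_rows(commands=[{"delta_pos": [0,-1,0],"yaw": 0},{"delta_pos": [0.1,-1,0],"yaw": 0},{"delta_pos": [-2,-0.3,0],"yaw": 0},{"delta_pos": [-2,-0.3,0],"yaw": 0},{"delta_pos": [-2,0,1],"yaw": 0},{"delta_pos": [-1,0,4],"yaw": 0},{"delta_pos": [0,0,5],"yaw": 0},{"delta_pos": [0,0,5],"yaw": 0},{"delta_pos": [-1,-2,4],"yaw": 0},{"delta_pos": [-4,-3,0],"yaw": 0}])

```text
t: 15.22
tcp_pos: [0.4915, -0.1473, 0.2653]
tool_rot: [0.804, -0.593, 0.028, 0.021]
force: [-0.5, -0.8, -0.9]
finger_gap: 1.0
```

>>> send_rows(commands=[{"delta_pos": [-4,-4,0],"yaw": 0},{"delta_pos": [-4,-4,0],"yaw": 0},{"delta_pos": [-2,-4,0],"yaw": 0},{"delta_pos": [0,0,0],"yaw": 0}])

```text
t: 15.72
tcp_pos: [0.3887, -0.2672, 0.2673]
tool_rot: [0.805, -0.592, 0.03, 0.018]
force: [0.5, 0.3, 0.3]
finger_gap: 1.002
```

```bash
python3 - <<'E'
from h import *
import cv2
st()
b=manip.snapshot("top");cv2.imwrite("pics/t7full.png",b);w=manip.snapshot("wrist")
cv2.imwrite("pics/w7full.png",w)
T=cv2.resize(b[110:250,255:475],(800,509),interpolation=cv2.INTER_CUBIC)
cv2.imwrite("pics/t7.png",T)
E
```

```text
t 15.725 tcp [ 0.3887 -0.2672  0.2673] jaw -2.839 axis [ 0.027 -0.065 -0.997] drawer [-0.2481 -0.2243] q [-0.824  0.248  1.799 -0.028  1.028  2.028] F [0.5 0.3 0.3]
```

View pics/t7.png

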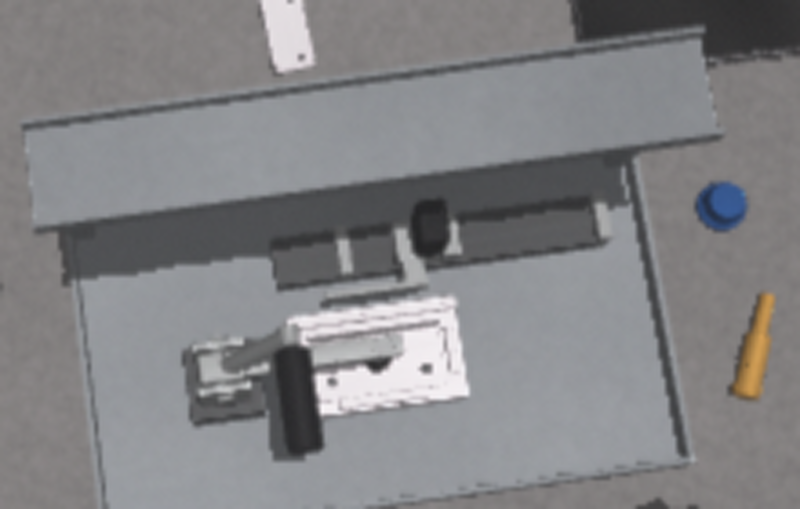

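```bash
python3 - <<'E'
from h import *
k=800/220
def t7(u,v,z): return dr(ray("top",254.6+u/k,109.6+v/k,z))
def c1(u,v,z): return dr(ray("top",254.6+u/3.6,109.6+v/3.6,z))
print("grip",c1(510,205,.098),t7(431,217,.098))
print("blade tip",c1(403,287,.064),t7(322,301,.064),"R",c1(505,270,.064),t7(427,284,.064))
print("carrL",c1(473,235,.054),t7(397,250,.054),"carrR",c1(537,228,.054),t7(460,240,.054))
print("stopR face",t7(350,255,.054),t7(350,255,.07),"right stop L face",t7(596,225,.054))
print("nest farL",t7(290,318,.048),"farR",t7(455,297,.048),"nearR",t7(467,396,.048))
# where did grip go by pixel diff on top images
import cv2
E
```

```text
grip [ 0.0509 -0.099 ] [ 0.0519 -0.0436]
blade tip [ 0.0125 -0.0245] [0.0128 0.033 ] R [ 0.0146 -0.0945] [ 0.0147 -0.0383]
carrL [ 0.0438 -0.0786] [ 0.0427 -0.0231] carrR [ 0.0426 -0.1228] [ 0.0437 -0.0664]
stopR face [0.0437 0.009 ] [0.0401 0.0103] right stop L face [ 0.0413 -0.1593]
nest farL [0.0073 0.0552] farR [ 0.0063 -0.0576] nearR [-0.0617 -0.0549]
```

The gauge travelled 56 mm in all. Its right edge is now 0.0925 m from the track's right stop, and the blade lies right along the ear. That fits a 0.090 joint limit with a start of about 0.035, so the hard resistance would be the end stop. I'll check it closer on the way back to the clamp handle.

>>> send_rows(commands=[{"delta_pos": [0.5,1.15,0.2],"yaw": 0.182},{"delta_pos": [0.5,1.15,0.2],"yaw": 0.182},{"delta_pos": [0.5,1.15,0.2],"yaw": 0.182},{"delta_pos": [0.5,1.15,0.2],"yaw": 0.182},{"delta_pos": [0.5,1.15,0.2],"yaw": 0.182},{"delta_pos": [0.5,1.15,0.2],"yaw": 0.182},{"delta_pos": [0.5,1.15,0.2],"yaw": 0.182},{"delta_pos": [0.5,1.15,0.2],"yaw": 0.182},{"delta_pos": [0.5,1.15,0.2],"yaw": 0.182},{"delta_pos": [0.5,1.15,0.2],"yaw": 0.182}])

```text
t: 17.08
tcp_pos: [0.4455, -0.1256, 0.286]
tool_rot: [0.953, 0.302, 0.029, -0.018]
force: [-0.0, 0.5, -0.4]
finger_gap: 1.002
```

>>> send_rows(commands=[{"delta_pos": [0.5,1.15,0.2],"yaw": 0.182},{"delta_pos": [0.5,1.15,0.2],"yaw": 0.182},{"delta_pos": [0.5,1.15,0.2],"yaw": 0.182},{"delta_pos": [0.5,1.15,0.2],"yaw": 0.182},{"delta_pos": [0.5,1.15,0.2],"yaw": 0.182},{"delta_pos": [0.5,1.15,0.2],"yaw": 0.182},{"delta_pos": [0.5,1.15,0.2],"yaw": 0.182},{"delta_pos": [0.5,1.15,0.2],"yaw": 0.182},{"delta_pos": [0.5,1.15,0.2],"yaw": 0.182},{"delta_pos": [0.5,1.15,0.2],"yaw": 0.182}])

```text
t: 18.32
tcp_pos: [0.4961, 0.0166, 0.3049]
tool_rot: [0.321, 0.946, 0.002, -0.04]
force: [0.2, -0.0, 1.0]
finger_gap: 0.997
```

```bash
python3 -c "
from h import *
st()"
```

```text
t 18.325 tcp [0.4961 0.0166 0.3049] jaw 0.919 axis [-0.074  0.03  -0.997] drawer [-0.1021  0.0418] q [-0.201  0.299  1.604  0.015  1.318 -1.123] F [ 0.2 -0.   1. ]
```

>>> send_rows(commands=[{"delta_pos": [0.2,0,-0.6],"yaw": 0.157},{"delta_pos": [0.2,0,-0.6],"yaw": 0.157},{"delta_pos": [0.2,0,-0.6],"yaw": 0.157},{"delta_pos": [0.2,0,-0.6],"yaw": 0.157},{"delta_pos": [0.2,0,-0.6],"yaw": 0.157},{"delta_pos": [0,0,0],"yaw": 0}])

```text
t: 19.08
tcp_pos: [0.5041, 0.032, 0.2729]
tool_rot: [-0.09, 0.995, -0.011, -0.04]
force: [0.1, 0.3, -0.3]
finger_gap: 1.003
```

```bash
python3 - <<'E'
from h import *
import cv2
st();s=manip.sense();np.save("s8.npy",np.r_[s["tcp_pos"],s["tool_rot"]])
w=manip.snapshot("wrist");cv2.imwrite("pics/w8full.png",w)
cv2.imwrite("pics/w8.png",cv2.resize(w[130:350,100:420],(800,550),interpolation=cv2.INTER_CUBIC))
E
```

```text
t 19.075 tcp [0.5041 0.032  0.2729] jaw 1.751 axis [-0.078 -0.029 -0.997] drawer [-0.092   0.0559] q [-0.135  0.349  1.623 -0.041  1.243 -1.87 ] F [ 0.1  0.3 -0.3]
```

View pics/w8.png

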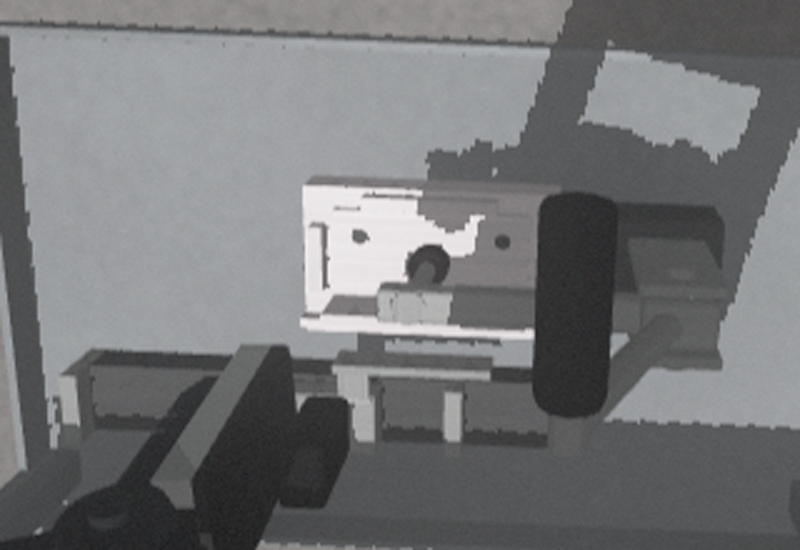

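```bash
python3 - <<'E'
from h import *
from scipy.optimize import least_squares
d8=np.load("s8.npy");k=800/220
c=manip.get_calibration("wrist");T=np.eye(4);T[:3,:3]=Ro.from_quat(d8[3:]).as_matrix();T[:3,3]=d8[:3];M=np.linalg.inv(T@c["mount"])
def pw(p):
    q=M[:3,:3]@p+M[:3,3];return np.array([c["fx"]*q[0]/q[2]+c["cx"],c["fy"]*q[1]/q[2]+c["cy"]])
def tri(n,w,t):
    w=np.array(w)/2.5+[100,130];t=np.array(t)/k+[254.6,109.6]
    r=least_squares(lambda p:np.r_[pw(p)-w,proj("top",p)-t],[.58,0,.08]);print(n,dr(r.x),r.x[2].round(4),"res",r.fun.round(1))
tri("arm end far(-y) near corner",(381,284),(401,357))
tri("arm end far corner",(378,322),(399,335))
tri("blade tip",(490,378),(322,301))
tri("stop top mid",(455,392),(345,240))
tri("carr +y plate top",(365,392),(402,232))
tri("rt stop",(70,372),(600,205))
tri("grip top centre",(300,490),(431,212))
E
```

```text
arm end far(-y) near corner [-0.0379 -0.0091] 0.1042 res [-0.1 -0.  -0.2 -0. ]
arm end far corner [-0.0243 -0.0094] 0.1089 res [-0.1 -0.  -0.2 -0.1]
blade tip [0.0086 0.0325] 0.0856 res [ 0.3  0.   0.7 -0.1]
stop top mid [0.072  0.0056] -0.0218 res [-0.1 -0.  -0.3  0. ]
carr +y plate top [ 0.0676 -0.0396] -0.0085 res [0.8 0.3 1.7 0.3]
rt stop [ 0.0536 -0.1826] 0.0146 res [1.7 2.  4.1 3.4]
grip top centre [ 0.0546 -0.0435] 0.1008 res [-0.  -0.  -0.1 -0. ]
```

Nothing visibly blocks the gauge, but the left bracket is still about 33 mm from the carriage. So I can't yet tell a joint stop from a snagged finger. I'll push again in a different configuration, with the other finger leading, and read the force gently.

>>> send_rows(commands=[{"delta_pos": [0.75,-1.9,0.2],"yaw": -0.179},{"delta_pos": [0.75,-1.9,0.2],"yaw": -0.179},{"delta_pos": [0.75,-1.9,0.2],"yaw": -0.179},{"delta_pos": [0.75,-1.9,0.2],"yaw": -0.179},{"delta_pos": [0.75,-1.9,0.2],"yaw": -0.179},{"delta_pos": [0.75,-1.9,0.2],"yaw": -0.179},{"delta_pos": [0.75,-1.9,0.2],"yaw": -0.179},{"delta_pos": [0.75,-1.9,0.2],"yaw": -0.179},{"delta_pos": [0.75,-1.9,0.2],"yaw": -0.179},{"delta_pos": [0,0,0],"yaw": 0}])

```text
t: 20.38
tcp_pos: [0.574, -0.1358, 0.2947]
tool_rot: [0.68, 0.732, 0.024, -0.034]
force: [-0.5, -0.1, 0.0]
finger_gap: 0.999
```

```bash
python3 -c "
from h import *
st()"
```

```text
t 20.375 tcp [ 0.574  -0.1358  0.2947] jaw 0.074 axis [-0.017  0.082 -0.997] drawer [-0.0462 -0.1201] q [-0.456  0.431  1.421  0.068  1.342 -0.546] F [-0.5 -0.1  0. ]
```

>>> send_rows(commands=[{"delta_pos": [0,0,-4.5],"yaw": 0.07},{"delta_pos": [0,0,-4.5],"yaw": 0},{"delta_pos": [0,0,-4.5],"yaw": 0},{"delta_pos": [0,0,-4.2],"yaw": 0},{"delta_pos": [0.5,0.1,-2.5],"yaw": 0},{"delta_pos": [1.2,0.2,0],"yaw": 0},{"delta_pos": [1.2,0.2,0],"yaw": 0},{"delta_pos": [1.2,0.2,0],"yaw": 0},{"delta_pos": [0,0,0],"yaw": 0}])

```text
t: 21.5
tcp_pos: [0.6195, -0.1194, 0.0937]
tool_rot: [0.646, 0.763, 0.026, -0.032]
force: [0.5, -0.5, -0.1]
finger_gap: 0.997
```

```bash
python3 -c "
from h import *
st()"
```

```text
t 21.5 tcp [ 0.6195 -0.1194  0.0937] jaw 0.166 axis [-0.015  0.08  -0.997] drawer [ 0.0012 -0.1102] q [-0.4    0.718  1.5    0.083  0.97  -0.615] F [ 0.5 -0.5 -0.1]
```

>>> send_rows(commands=[{"delta_pos": [-0.2,0,-1.2],"yaw": 0},{"delta_pos": [-0.2,0.8,-1],"yaw": 0},{"delta_pos": [-0.14,1,0],"yaw": 0},{"delta_pos": [-0.14,1,0],"yaw": 0},{"delta_pos": [0,0,0],"yaw": 0}])

```text
t: 22.12
tcp_pos: [0.6107, -0.089, 0.0707]
tool_rot: [0.646, 0.763, 0.026, -0.033]
force: [-0.2, -0.2, -0.2]
finger_gap: 1.0
```

```bash
python3 -c "
from h import *
st()"
```

```text
t 22.125 tcp [ 0.6107 -0.089   0.0707] jaw 0.166 axis [-0.017  0.081 -0.997] drawer [-0.0034 -0.0788] q [-0.36   0.737  1.549  0.089  0.901 -0.583] F [-0.2 -0.2 -0.2]
```

>>> send_rows(commands=[{"delta_pos": [-0.08,0.6,0],"yaw": 0}])

```text
t: 22.25
tcp_pos: [0.6102, -0.083, 0.071]
tool_rot: [0.646, 0.763, 0.026, -0.032]
force: [0.7, -0.5, -0.1]
finger_gap: 0.999
```

```bash
python3 -c "
from h import *
st();s=manip.sense();F,M=s['force'],s['ft_torque'];print(M,np.cross(F,M)/(F@F))"
```

```text
t 22.25 tcp [ 0.6102 -0.083   0.071 ] jaw 0.166 axis [-0.016  0.081 -0.997] drawer [-0.003  -0.0728] q [-0.351  0.735  1.554  0.09   0.897 -0.575] F [ 0.7 -0.5 -0.1]
[-0.04197467 -0.01804761 -0.04850312] [ 0.02846434  0.04872673 -0.04276388]
```

>>> send_rows(commands=[{"delta_pos": [-0.08,0.6,0],"yaw": 0}])

```text
t: 22.38
tcp_pos: [0.6095, -0.0767, 0.0712]
tool_rot: [0.646, 0.763, 0.026, -0.032]
force: [0.5, 0.4, -0.0]
finger_gap: 0.998
```

```bash
python3 -c "
from h import *
st();s=manip.sense();F,M=s['force'],s['ft_torque'];print(M,np.cross(F,M)/(F@F))"
```

```text
t 22.375 tcp [ 0.6095 -0.0767  0.0712] jaw 0.166 axis [-0.015  0.081 -0.997] drawer [-0.0028 -0.0665] q [-0.342  0.733  1.559  0.091  0.893 -0.566] F [ 0.5  0.4 -0. ]
[-0.0318484   0.00317572  0.00596606] [ 0.00642431 -0.00414832  0.03650277]
```

>>> send_rows(commands=[{"delta_pos": [-0.06,0.4,0],"yaw": 0}])

```text
t: 22.5
tcp_pos: [0.6094, -0.0743, 0.0714]
tool_rot: [0.645, 0.763, 0.025, -0.03]
force: [-1.7, -11.6, -0.4]
finger_gap: 1.003
```

```bash
python3 -c "
from h import *
st();s=manip.sense();F,M=s['force'],s['ft_torque'];print(M,np.cross(F,M)/(F@F))"
```

```text
t 22.5 tcp [ 0.6094 -0.0743  0.0714] jaw 0.166 axis [-0.014  0.077 -0.997] drawer [-0.0026 -0.0641] q [-0.337  0.732  1.562  0.087  0.889 -0.559] F [ -1.7 -11.6  -0.4]
[-1.82792687  0.23881082 -0.41751863] [ 3.58629862e-02 -7.76841687e-05 -1.57055192e-01]
```

>>> send_rows(commands=[{"delta_pos": [-0.06,0.4,0],"yaw": 0}])

```text
t: 22.62
tcp_pos: [0.6094, -0.0743, 0.0714]
tool_rot: [0.646, 0.763, 0.022, -0.027]
force: [-1.8, -15.1, -2.9]
finger_gap: 1.0
```

```bash
python3 -c "
from h import *
st();s=manip.sense();F,M=s['force'],s['ft_torque'];print(M,np.cross(F,M)/(F@F))"
```

```text
t 22.625 tcp [ 0.6094 -0.0743  0.0714] jaw 0.166 axis [-0.012  0.069 -0.998] drawer [-0.0025 -0.0641] q [-0.333  0.73   1.564  0.08   0.883 -0.551] F [ -1.8 -15.1  -2.9]
[-2.44679269  0.40368126 -0.52591945] [ 0.03814065  0.0258427  -0.15760977]
```

The second configuration stopped at the same spot, with the finger face at y≈−0.055 in drawer coordinates. The force again comes from the grip block, so the gauge is on its hard stop. I retreat and go to the clamp handle.

>>> send_rows(commands=[{"delta_pos": [0.1,-1,0],"yaw": 0},{"delta_pos": [0.1,-1,0],"yaw": 0},{"delta_pos": [-2,-0.3,0],"yaw": 0},{"delta_pos": [-2,-0.3,0],"yaw": 0},{"delta_pos": [-2,-0.3,1],"yaw": 0},{"delta_pos": [-1,0,4],"yaw": 0},{"delta_pos": [0,0,5.5],"yaw": 0},{"delta_pos": [0,0,5.5],"yaw": 0},{"delta_pos": [0,0,5],"yaw": 0}])

```text
t: 23.75
tcp_pos: [0.5368, -0.1048, 0.2834]
tool_rot: [0.647, 0.762, 0.023, -0.032]
force: [-0.0, -1.0, -0.2]
finger_gap: 1.001
```

```bash
python3 -c "
from h import *
st()"
```

```text
t 23.75 tcp [ 0.5368 -0.1048  0.2834] jaw 0.163 axis [-0.02   0.076 -0.997] drawer [-0.0787 -0.0841] q [-0.431  0.379  1.542  0.064  1.272 -0.615] F [-0.  -1.  -0.2]
```

>>> send_rows(commands=[{"delta_pos": [-0.15,1.6,0.1],"yaw": 0.171},{"delta_pos": [-0.15,1.6,0.1],"yaw": 0.171},{"delta_pos": [-0.15,1.6,0.1],"yaw": 0.171},{"delta_pos": [-0.15,1.6,0.1],"yaw": 0.171},{"delta_pos": [-0.15,1.6,0.1],"yaw": 0.171},{"delta_pos": [-0.15,1.6,0.1],"yaw": 0.171},{"delta_pos": [-0.15,1.6,0.1],"yaw": 0.171},{"delta_pos": [-0.15,1.6,0.1],"yaw": 0.171},{"delta_pos": [-0.15,1.4,0.1],"yaw": 0.171},{"delta_pos": [0,0,0],"yaw": 0}])

```text
t: 25.0
tcp_pos: [0.5252, 0.0398, 0.3002]
tool_rot: [-0.09, 0.995, 0.001, -0.036]
force: [-0.1, 0.7, 0.3]
finger_gap: 1.002
```

```bash
python3 -c "
from h import *
st()"
```

```text
t 25.0 tcp [0.5252 0.0398 0.3002] jaw 1.75 axis [-0.071 -0.005 -0.997] drawer [-0.07    0.0607] q [-0.129  0.347  1.542 -0.014  1.322 -1.875] F [-0.1  0.7  0.3]
```

Right above the handle. I go down to TCP z ≈ 0.168 and grip.

>>> send_rows(commands=[{"delta_pos": [0,0,-4],"yaw": -0.03},{"delta_pos": [0,0,-4],"yaw": 0},{"delta_pos": [0,0,-3.5],"yaw": 0},{"delta_pos": [0,0,-1.2],"yaw": 0},{"delta_pos": [0,0,0],"yaw": 0}])

```text
t: 25.62
tcp_pos: [0.5276, 0.0366, 0.172]
tool_rot: [-0.067, 0.997, 0.001, -0.032]
force: [0.8, -0.3, -0.4]
finger_gap: 1.002
```

```bash
python3 -c "
from h import *
st()"
```

```text
t 25.625 tcp [0.5276 0.0366 0.172 ] jaw 1.704 axis [-0.065 -0.003 -0.998] drawer [-0.0681  0.0572] q [-0.135  0.505  1.687 -0.014  1.013 -1.832] F [ 0.8 -0.3 -0.4]
```

>>> send_rows(commands=[{"delta_pos": [-0.2,0.3,-0.4],"yaw": 0},{"delta_pos": [0,0,0],"yaw": 0}])

```text
t: 25.88
tcp_pos: [0.5271, 0.0393, 0.1699]
tool_rot: [-0.066, 0.997, 0.0, -0.03]
force: [0.6, -0.6, -1.1]
finger_gap: 1.001
```

>>> send_rows(commands=[{"delta_pos": [0,0,0],"yaw": 0},{"delta_pos": [0,0,0],"yaw": 0},{"delta_pos": [0,0,0],"yaw": 0},{"delta_pos": [0,0,0],"yaw": 0},{"delta_pos": [0,0,0],"yaw": 0},{"delta_pos": [0,0,0],"yaw": 0}], grip=1, force=25)

```text
t: 26.62
tcp_pos: [0.5282, 0.0405, 0.1716]
tool_rot: [-0.066, 0.997, 0.0, -0.028]
force: [-0.1, 0.7, -0.4]
finger_gap: 0.247
```

>>> send_rows(commands=[{"delta_pos": [-0.14,0.96,0.4],"yaw": 0},{"delta_pos": [-0.24,1.68,0.42],"yaw": 0},{"delta_pos": [-0.24,1.71,0.12],"yaw": 0},{"delta_pos": [-0.24,1.72,-0.18],"yaw": 0},{"delta_pos": [-0.23,1.65,-0.48],"yaw": 0},{"delta_pos": [0,0,0],"yaw": 0}])

```text
t: 27.38
tcp_pos: [0.5196, 0.1039, 0.1804]
tool_rot: [-0.071, 0.997, -0.017, -0.027]
force: [2.1, -1.2, -7.6]
finger_gap: 0.243
```

```bash
python3 -c "
from h import *
st()"
```

```text
t 27.375 tcp [0.5196 0.1039 0.1804] jaw 1.714 axis [-0.051 -0.038 -0.998] drawer [-0.0666  0.1249] q [ 0.008  0.492  1.682 -0.045  1.02  -1.68 ] F [ 2.1 -1.2 -7.6]
```

>>> send_rows(commands=[{"delta_pos": [-0.22,1.58,-0.75],"yaw": 0},{"delta_pos": [-0.22,1.53,-0.81],"yaw": 0},{"delta_pos": [-0.19,1.36,-1.08],"yaw": 0},{"delta_pos": [-0.16,1.16,-1.29],"yaw": 0},{"delta_pos": [0,0,0],"yaw": 0}])

```text
t: 28.0
tcp_pos: [0.5122, 0.1567, 0.1452]
tool_rot: [-0.071, 0.997, -0.022, -0.027]
force: [0.5, -1.9, -2.0]
finger_gap: 0.25
```

```bash
python3 -c "
from h import *
st()"
```

```text
t 28.0 tcp [0.5122 0.1567 0.1452] jaw 1.714 axis [-0.05  -0.047 -0.998] drawer [-0.0666  0.1782] q [ 0.111  0.552  1.694 -0.051  0.952 -1.571] F [ 0.5 -1.9 -2. ]
```

>>> send_rows(commands=[{"delta_pos": [-0.1,0.65,-0.8],"yaw": 0},{"delta_pos": [-0.07,0.5,-0.85],"yaw": 0},{"delta_pos": [0,0.1,-0.3],"yaw": 0},{"delta_pos": [0,0,0],"yaw": 0}])

```text
t: 28.5
tcp_pos: [0.5104, 0.1694, 0.1258]
tool_rot: [-0.07, 0.997, -0.021, -0.027]
force: [-1.4, -1.5, 2.4]
finger_gap: 0.244
```

```bash
python3 -c "
from h import *
st()"
```

```text
t 28.5 tcp [0.5104 0.1694 0.1258] jaw 1.713 axis [-0.05  -0.047 -0.998] drawer [-0.0666  0.1911] q [ 0.135  0.584  1.702 -0.05   0.913 -1.546] F [-1.4 -1.5  2.4]
```

At the open stop. Release, rise, move clear and check.

>>> send_rows(commands=[{"delta_pos": [0,0,0],"yaw": 0},{"delta_pos": [0,0,0],"yaw": 0},{"delta_pos": [0,0,0],"yaw": 0},{"delta_pos": [0,0,0],"yaw": 0},{"delta_pos": [0,0,3],"yaw": 0},{"delta_pos": [0,0,5],"yaw": 0},{"delta_pos": [0,0,5],"yaw": 0},{"delta_pos": [-3,5,2],"yaw": 0},{"delta_pos": [-3,5,0],"yaw": 0},{"delta_pos": [-3,5,0],"yaw": 0}], grip=-1)

```text
t: 29.75
tcp_pos: [0.421, 0.3202, 0.28]
tool_rot: [-0.064, 0.997, -0.019, -0.025]
force: [0.9, 0.3, -0.3]
finger_gap: 0.999
```

>>> send_rows(commands=[{"delta_pos": [-3,5,0],"yaw": 0},{"delta_pos": [-3,5,0],"yaw": 0},{"delta_pos": [-3,5,0],"yaw": 0},{"delta_pos": [0,0,0],"yaw": 0}])

```text
t: 30.25
tcp_pos: [0.3251, 0.4775, 0.2806]
tool_rot: [-0.067, 0.997, -0.018, -0.025]
force: [0.1, -0.1, 0.5]
finger_gap: 1.003
```

```bash
python3 - <<'E'
from h import *
import cv2
st();b=manip.snapshot("top");cv2.imwrite("pics/t9full.png",b)
cv2.imwrite("pics/t9.png",cv2.resize(b[110:265,235:475],(800,517),interpolation=cv2.INTER_CUBIC))
E
```

```text
t 30.25 tcp [0.3251 0.4775 0.2806] jaw 1.705 axis [-0.047 -0.039 -0.998] drawer [-0.2071  0.522 ] q [ 0.777  0.435  1.453  0.005  1.314 -0.929] F [ 0.1 -0.1  0.5]
```

View pics/t9.png

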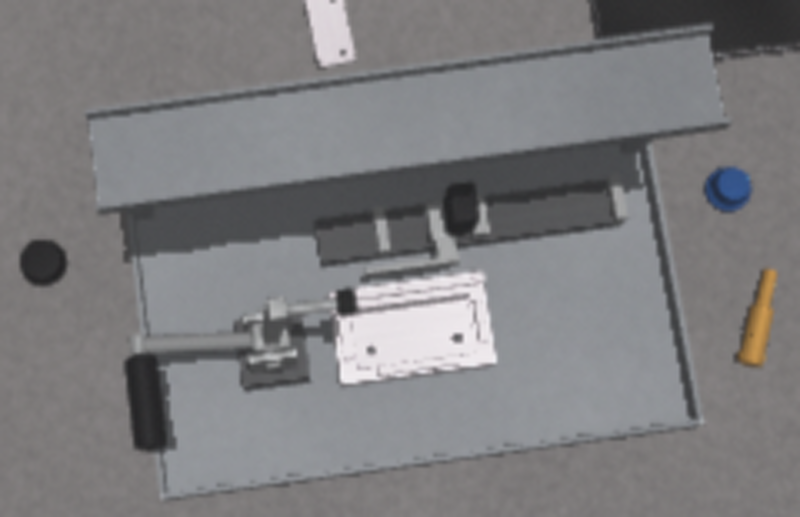

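```bash
python3 - <<'E'
from h import *
import cv2
a=cv2.imread("pics/top0.png");b=cv2.imread("pics/t9full.png")
d=cv2.absdiff(a,b).max(2)
for n,(x0,x1,y0,y1) in dict(handle=(268,292,205,250),ear=(332,390,190,228),knob=(445,462,157,176),plug=(453,470,186,222),foot=(238,258,178,198),gauge=(345,412,160,192)).items():
    print(n,int((d[y0:y1,x0:x1]>40).sum()))
print(manip.sign_off())
E
```

```text
handle 0
ear 58
knob 0
plug 0
foot 0
gauge 319
the job is handed in; nothing more can be done
None
```

I handed the job in at about 30 s. The whole sequence was carried out, but I could not fully confirm that the gauge is at its end stop.

- **Clamp closed:** I gripped the handle and swung it over centre. The picture shows the pad down on the ear in its nest. Its contact force was not measured.
- **Gauge:** Rows cannot tilt the tool, so I did not pinch the grip. I turned the open jaws along the drawer's x and pushed the grip with the front finger reaching under the shelf edge. The grip moved about 56 mm, then stopped dead.
    - **Forces:** The first pushes against the stop peaked near 50 N at the wrist. Those were the fingers on the grip, and the wrist limit is 120 N.
    - **Second try:** Pushing with the other finger, at 12–15 N, it stopped at the same place, and the force again came from the grip block.
- **Clamp opened:** I swung the handle back to the open stop, released it and moved the arm clear.

**Last checks**
- **Clamp:** compared with the first top picture, the handle shows no changed pixels.
- **Bystanders:** the knob, plug and foot show no changed pixels.
- **Ear:** it looks flat and in its nest. 58 pixels changed in its area; I did not check why, though the shifted gauge blade lies beside it.

**Gauge readings that disagree:** The carriage is about 92 mm from the track's right bracket, and the blade lies alongside the ear. That fits the 90 mm stop if the gauge started at about 35 mm. But a bracket on the left is still about 33 mm beyond the carriage. If that bracket is the stop and the gauge started at 0, the gauge is short and step 2 was not met. I saw nothing blocking it, so I took the hard stop as the end stop.

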